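Hang a planter on a swinging latch hook

ROBOT

A 6-joint arm with a two-finger parallel gripper is mounted at the origin on the work surface. World frame = base frame: x ahead of the robot, y to its left, z up, the work surface at z = 0. Lengths are in m, angles in degrees, forces in N, time in s.
With the tool pointing down it reaches from about 0.4 to 0.825 m from the base axis. Payload 7 kg.
Tool frame: the origin (TCP) lies at the very end of the fingers, on their centre line; the grasp point (between the pads) lies 19 mm behind it; z points along the fingers, y is the direction in which the jaws open and shut (so a half turn about z gives the same grasp; the last joint's range is limited). The gripper opens to 88 mm and grips with 3 to 60 N. Pads are 19 mm wide; open, the fingers measure 130 mm over their backs; the gripper's body (78 mm by 193 mm) begins 47 mm behind the grasp point.
Start: joints at [-48.466, 20.546, 0.682, 0, -70.136, -16.507], TCP at [0.286, -0.612, 0.227] pointing down, gripper open.
Joint ranges: [-176.03, 176.03], [-82.01, 121.73], [-58.28, 71.71], [-173.87, 95.51], [-174.79, -0.11], [-173.66, 173.66]. Speed limits (degrees/s): [136.94, 136.94, 172.46, 180, 180, 180].

INTERFACE

Orientations are given as [roll, pitch, yaw] about the fixed x, y, z axes, in that order (R = Rz(yaw) Ry(pitch) Rx(roll)).
In Python, from plant import ctrl, snapshot, workorder gives the robot as it stands. The module is installed in compiled form; this text tells all that it offers.
- The arm moves only by the shell command python3 -m creep 'ROWS'. ROWS is JSON, a list of rows, each a list of 5 numbers: the shift along the tool's x, y, z scaled (see below), then the turn about the tool's z scaled (see below), then the finger opening in mm, from 0 to 87.6. A call has exactly 8 rows; each row is the pose to reach, as a shift and turn from the pose commanded when the call began, along the tool's axes at that moment, turning the shorter way round; what a row does not reach only later rows make up. The controller multiplies each number of a shift by 0.1 m and each number of a turn by 180 degrees. A row lasts 1/12 s, in which the tool goes at most 41.7 mm and 7.16 degrees, less where a joint would pass 70% of its speed; a pose out of reach is approached as far as the arm can. A call with a number of a shift or a turn outside -1 to 1 is refused whole. A call with a gripper value outside its range is refused whole. The fingers move at their own pace and stop on an object; the grip force is fixed at half the most. Time passes only in rows, so rows that repeat a pose let the fingers close, or fill a call up. It gives the time, the measured TCP pose, the force and the opening at its end, in the units of the state.
- ctrl.get_obs(): the state, without advancing time (a new reading comes with each control period).
- snapshot(name): name is "scene" or "top"; returns a dict with "img" (480x640x3 uint8, blue, green, red), "camera_matrix" (3x3 intrinsics, pixels), "xyz" and "rotation" of the camera in the world. Camera axes: x right, y up, looking along -z (the intrinsics and any distortion apply to the point x, -y, -z); pixel columns grow to the right and rows downward; lengths in m; the calibration is good to about 2 mm. A picture is of the moment at which its call begins. There is no depth.
- workorder.close_job(): hands the job in, once; it reports no verdict.
The state is a dict: "clock": time; "joint_pos": joint angles; "qvel": joint speeds; "tau": joint torques, N m; "tool_pos": TCP position; "orientation": TCP orientation; "force": force on the tool from outside, world axes, zero at the start; "moment": the same for the moment, N m; "opening": finger opening in m.
Only numpy, scipy, OpenCV 4.12 (cv2) and the standard library are available. Lean on these libraries where they do the work, as an engineer would, in place of code of your own. Each camera call takes 0.05 s, during which the arm holds its last target.

TASK

Hang the empty planter with the carrying handle on the drop hook of the potting stand: pick it up by its handle, steady the swinging hook by laying the thin neck of the handle gently against the mouth side of the hook's straight shank until the hook is still, then slide the neck down the shank and press it past the spring latch, fully home in the hook. Let the hook take the weight before you let go, and leave the planter hanging level and still with the latch sprung shut above it. Never knock or force the hook, and leave everything else on the bench where it is.

Things in the scene. Friction and masses are not known exactly. Their poses are not given: they have to be found in the camera images.
- planter: the only pot with a handle: round grey plastic pot, 150 mm across the rim, 65 mm high (209 mm with its rigid handle), about 0.15 to 0.21 kg. Origin: centre of its underside, z up. The handle runs across it along the body's x axis (same either way round): flat straps 16 mm wide stand 79 mm either side of the middle and carry a level bar whose axis is 200 mm above the underside
- planter_neck (a point): middle of the bar's thin round neck, on its axis: 10 mm diameter, 28 mm long, 200 mm above the planter's underside. 126 mm of free opening between the grips and the rim below
- planter_grip (a point): middle of the bar's flat moulded grip on the planter's -x side, 45 mm from the neck's middle: 12 mm thick across the bar, 18 mm high, reaching from 14 to 76 mm from the neck's middle; to be pinched from above. The same grip is on the +x side
- stand: steel post on a 130 x 110 mm base plate (8 mm thick), fixed to the bench; post 21 mm diameter, 560 mm high. Origin at the foot of the post
- sidearm: the stand's side arm, fixed at some height and direction on the post. Origin on the post's axis at the height of the hook's pivot pin; the pin lies 150 mm out along the arm's -x axis (roughly towards the robot) and parallel to it. The arm bar rises to 53 mm above the pin's height; nothing of it reaches more than 12 mm past the hook towards -x
- hook: upper part of the drop hook (7 mm steel rod, 0.16 kg in all), swinging freely about the pin: at first up to 0.45 rad either way, period about 0.85 s, hardly calming by itself. Origin on the pin; x along the pin (the arm's x), z up the shank, plumb at rest; mouth of the hook to +y. A 14 mm coupling nut sits at z = -50 to -80 mm; below it the straight shank (y = 0) goes on. Keep all forces on the hook under 12 N
- latch (a joint): spring latch, brass bar across the hook's mouth; 0 = shut, grows (rad) as pressed in and down. The hook is screwed up or down in the nut: heights (hook frame) vary up to 8 mm from these: shank straight to z = -157 mm, tip y = 24, z = -186; latch at mid-mouth z = -193; neck's axis when home z = -234. The latch takes 3 to 7 N, more than the planter's weight, and snaps shut about 15 mm before home
- plain_pot: bystander: grey pot without a handle, 140 mm across, 65 mm high; origin under its centre
- small_pot: bystander: terracotta pot 70 mm across, 55 mm high; origin under its centre
- saucer: bystander: terracotta saucer 120 mm across, 18 mm high; origin under its centre
- trowel: bystander: hand trowel about 290 mm long lying along its x axis, up to 30 mm high; origin near its middle on the bench
- label_box: bystander: white box 100 x 70 mm with plant labels, 95 mm high; origin under its centre
- sprayer: bystander: white spray bottle 76 mm across, 200 mm high; origin under its centre
- pot_stack: bystander: stack of square black pots, 80 mm wide, 116 mm high; origin under its centre

How it is judged:
By the outcome, as a careful person would: the job done as asked, in the order asked, and still so for the second after the job is handed in, with the robot touching nothing.
It also fails if it takes over 72 s, if anything falls off the work surface, if the arm or the gripper's body presses on something with over 40 N, if the wrist force passes 120 N, or if a joint passes its speed limit or range.

## Working session

There is one attempt and no reset: what is moved stays moved. The work goes in short steps, Python scripts to look and compute and a shell command to move; the robot and the scene stay as the last step left them, time stands still between calls to the robot, and variables do not carry over. Pictures are saved under pics/ and viewed, and the job is handed in when it is done.

```bash
mkdir -p pics
cat > h.py <<'E'
import numpy as np, cv2
from plant import ctrl, snapshot, workorder
def snap(name,fn):
    s=snapshot(name); cv2.imwrite('pics/'+fn+'.png',s['img']); np.savez('pics/'+fn+'.npz',**{k:s[k] for k in s if k in('img','camera_matrix','xyz','rotation')}); return s
def load(fn): return dict(np.load('pics/'+fn+'.npz'))
def R(s):
    r=np.array(s['rotation'],float)
    return r
def proj(s,p):
    p=np.atleast_2d(p); c=(p-s['xyz'])@R(s)  # R^T (p-t)
    c=c*[1,-1,-1]; k=c@np.array(s['camera_matrix']).T
    return k[:,:2]/k[:,2:]
def ray(s,u,v):
    d=np.linalg.inv(s['camera_matrix'])@[u,v,1.]; d=d*[1,-1,-1]; return np.array(s['xyz']),R(s)@d
def atz(s,u,v,z):
    o,d=ray(s,u,v); return o+d*(z-o[2])/d[2]
E
python3 - <<'E'
from h import *
print(ctrl.get_obs())
for n in('scene','top'):
    s=snap(n,n+'0'); print(n,{k:(v if k!='img' else v.shape) for k,v in s.items()})
E
```

```text
{'clock': 0.0, 'joint_pos': array([-4.84659776e+01,  2.05899393e+01,  6.34386049e-01, -2.09293259e-02,
       -7.01352690e+01, -1.65077910e+01]), 'qvel': array([-0.03499279,  0.05146776,  0.01574543,  0.04962275, -0.05989876,
       -0.01322016]), 'tau': array([ 1.76365966e-04, -5.82722747e+01,  2.93052703e+01,  6.99711934e+00,
        6.84271901e-03, -1.30273766e-04]), 'tool_pos': array([ 0.28533374, -0.61119249,  0.22564167]), 'orientation': array([ 1.79907330e+02, -6.94530541e-03, -1.54980890e+02]), 'force': array([-0.63454283, -0.22213709, -0.19785152]), 'moment': array([ 7.55265034e-03, -3.42667932e-05, -1.89329251e-02]), 'opening': 0.08757097552492381}
scene {'img': (480, 640, 3), 'camera_matrix': array([[528.21261168,   0.        , 321.38807001],
       [  0.        , 528.21261168, 241.3683366 ],
       [  0.        ,   0.        ,   1.        ]]), 'xyz': array([ 1.24863414, -0.87297084,  1.17884155]), 'rotation': array([50.98111521,  1.01946273, 34.40112348])}
top {'img': (480, 640, 3), 'camera_matrix': array([[494.78794123,   0.        , 320.60008116],
       [  0.        , 494.78794123, 228.3468562 ],
       [  0.        ,   0.        ,   1.        ]]), 'xyz': array([0.30919865, 0.024829  , 1.75644218]), 'rotation': array([ 10.76556978,   0.22025463, -90.7519624 ])}
```

```bash
cat >> h.py <<'E'
from scipy.spatial.transform import Rotation as Ro
def R(s): return Ro.from_euler('xyz',s['rotation'],degrees=True).as_matrix()
E
echo ok
```

```text
ok
```

View pics/scene0.png

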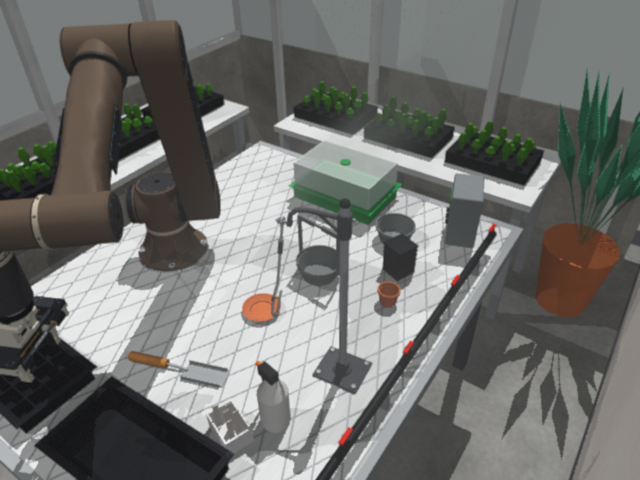

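View pics/top0.png

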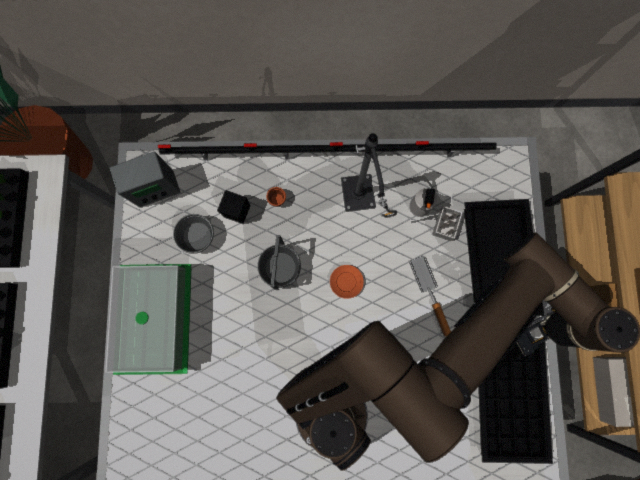

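The top view shows the planter at about (280,264), its handle running (280,238)-(276,288), the stand's base at (358,193) and the hook near (385,205). Next I'll enlarge these.

Run:
```python
from h import *
t=load('top0')['img'];s=load('scene0')['img']
a=cv2.resize(t[120:320,230:430],(600,600),interpolation=cv2.INTER_CUBIC); cv2.imwrite('pics/c1.png',a)
b=cv2.resize(s[180:400,220:420],(545,600),interpolation=cv2.INTER_CUBIC); cv2.imwrite('pics/c2.png',b)
T=load('top0');S=load('scene0')
print('foot top',atz(T,358,193,.008),'scene',atz(S,343,370,.008))
print('saucer',atz(T,347,281,.01),atz(S,261,308,.01)); print('top of post',atz(T,372,139,.56),atz(S,344,205,.56))
```

```text
foot top [ 0.77097014 -0.11086377  0.008     ] scene [ 0.776223   -0.11643982  0.008     ]
saucer [ 0.45134193 -0.06328426  0.01      ] [ 0.44449615 -0.06150711  0.01      ]
top of post [ 0.76661819 -0.10754766  0.56      ] [ 0.78018532 -0.12702718  0.56      ]
```

View pics/c1.png

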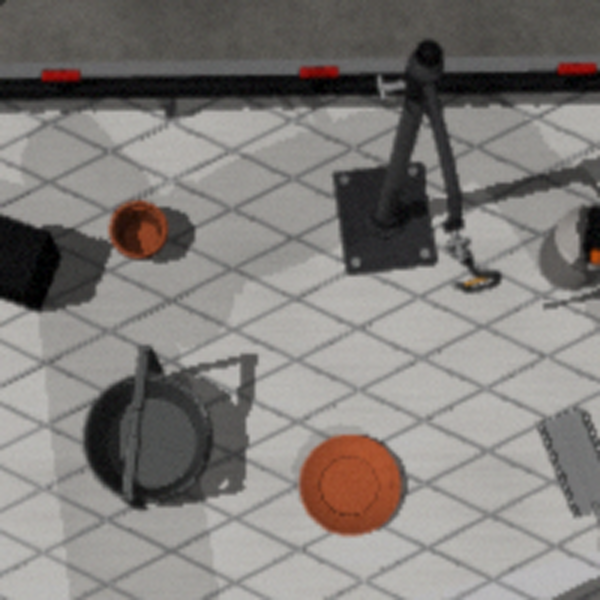

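View pics/c2.png

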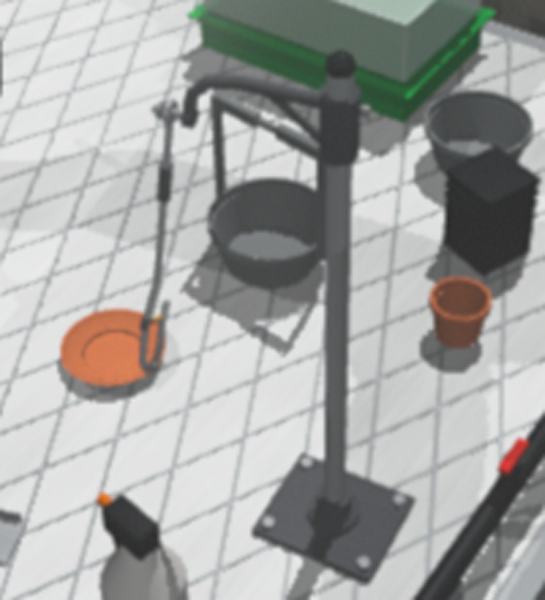

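Run:
```python
from h import *
cl=[]
for i in range(22):
    t=ctrl.get_obs()['clock']; snap('scene','m%02d'%i); cl.append(t)
print(cl); np.save('pics/mt.npy',cl)
ims=[load('m%02d'%i)['img'][200:330,250:310] for i in range(22)]
a=np.vstack([np.hstack(ims[0:11]),np.hstack(ims[11:22])]); cv2.imwrite('pics/mm.png',cv2.resize(a,(792,312),interpolation=cv2.INTER_AREA))
med=np.median([load('m%02d'%i)['img'] for i in range(22)],0).astype(np.uint8); cv2.imwrite('pics/med.png',med)
cv2.imwrite('pics/c3.png',cv2.resize(load('m00')['img'][195:325,225:355],(780,780)[:2],interpolation=cv2.INTER_CUBIC)[:600])
```

```text
[0.1, 0.15, 0.2, 0.25, 0.3, 0.35, 0.4, 0.45, 0.5, 0.55, 0.6, 0.65, 0.7, 0.75, 0.8, 0.85, 0.9, 0.95, 1.0, 1.05, 1.1, 1.15]
```

View pics/mm.png

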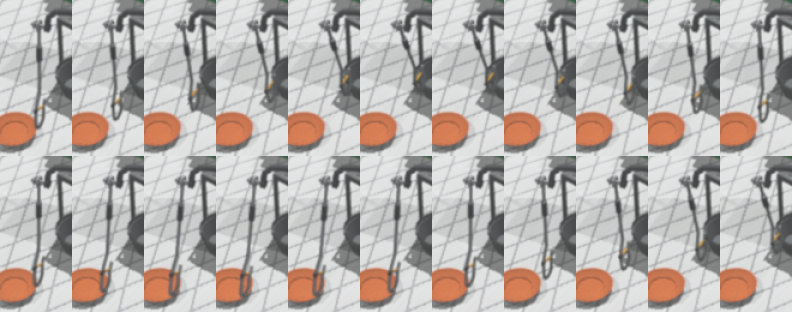

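View pics/c3.png

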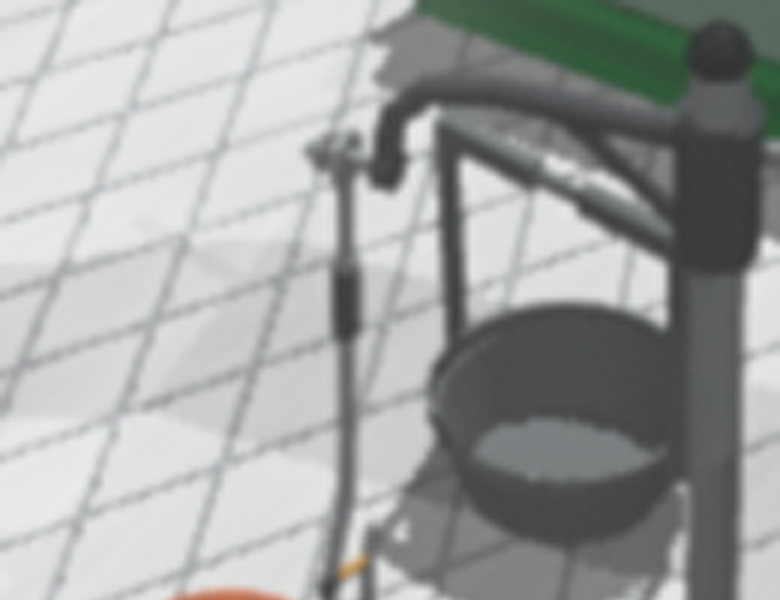

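Run:
```python
from h import *
T=load('top0')['img']
cv2.imwrite('pics/c4.png',cv2.resize(T[125:225,335:435],(600,600),interpolation=cv2.INTER_CUBIC))
cv2.imwrite('pics/c5.png',cv2.resize(T[220:310,240:330],(600,600),interpolation=cv2.INTER_CUBIC))
cv2.imwrite('pics/c6.png',cv2.resize(load('scene0')['img'][330:400,300:380],(640,560),interpolation=cv2.INTER_CUBIC))
```

```text
(no output)
```

View pics/c4.png

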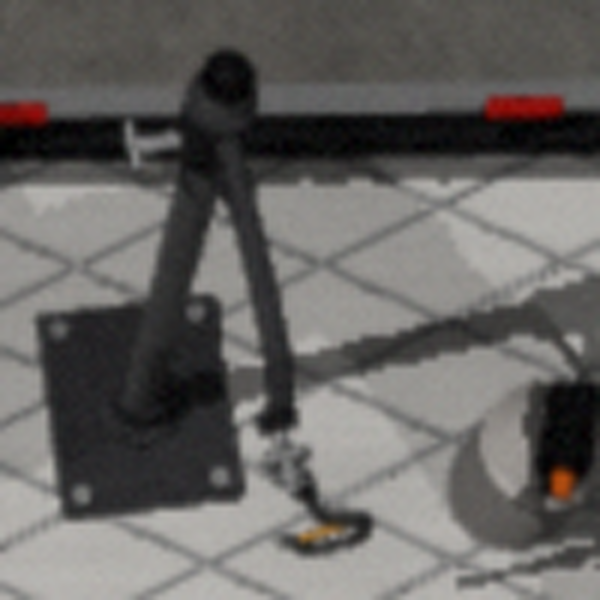

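View pics/c5.png

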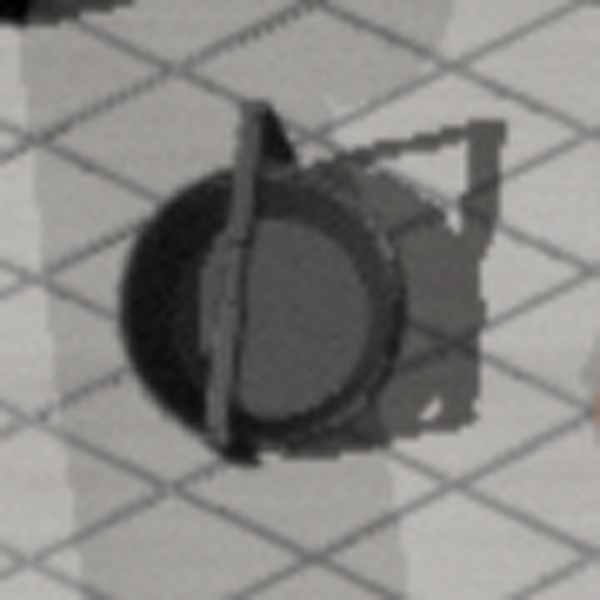

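View pics/c6.png

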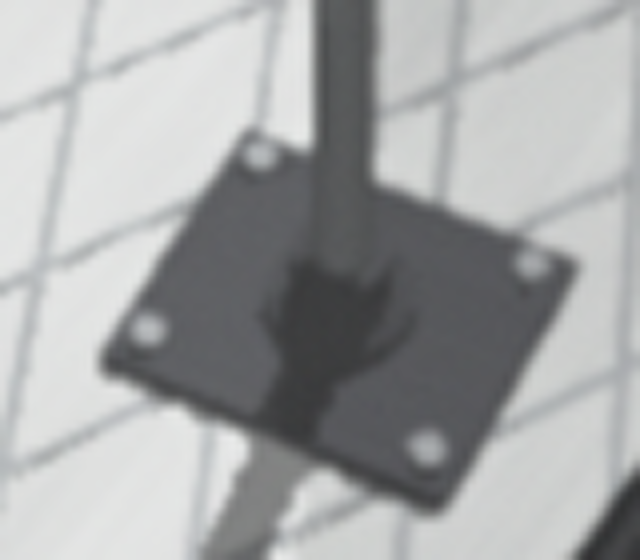

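```bash
cat > fit.py <<'E'
from h import *
from scipy.optimize import least_squares
T=load('top0');S=load('scene0')
def px(c,k,o): return (np.array(c)+.5)/k-.5+o
obs=[(T,px([140,407],6,[335,125]),'f'),(S,px([342.3,299],8,[300,330]),'f'),(T,px([285,455],6,[335,125]),'p'),(S,px([342,150],6,[225,195]),'p')]
def res(q):
    x,y,z,psi=q; P={'f':[x,y,.008],'p':[x-.15*np.cos(psi),y-.15*np.sin(psi),z]}
    return np.concatenate([proj(s,P[k])[0]-o for s,o,k in obs])
r=least_squares(res,[.77,-.11,.45,.1]); print('stand',r.x,np.degrees(r.x[3]),r.fun)
x,y,z,psi=r.x; print('pin',x-.15*np.cos(psi),y-.15*np.sin(psi),z)
# free triangulation
g=least_squares(lambda p:np.concatenate([proj(s,p)[0]-o for s,o,k in obs if k=='p']),[.6,-.1,.45]); print('pin free',g.x,g.fun)
for Z in(.5,.56): print('post',Z,proj(T,[x,y,Z]),proj(S,[x,y,Z]))
# planter
s6=[225,195]
po=[(T,px([255,103],600/90,[240,220]),'e+'),(T,px([218,445],600/90,[240,220]),'e-'),
    (S,px([445,125],6,s6),'e-'),(T,px([264,305],600/90,[240,220]),'rim'),(S,px([568,390],6,s6),'rim')]
def resp(q):
    x,y,a=q;c,s_=np.cos(a),np.sin(a);P={'e+':[x+.079*c,y+.079*s_,.207],'e-':[x-.079*c,y-.079*s_,.207],'rim':[x,y,.065]}
    return np.concatenate([proj(s,P[k])[0]-o for s,o,k in po])
r=least_squares(resp,[.5,.1,0]); print('planter',r.x,np.degrees(r.x[2]),r.fun.round(2))
E
python3 fit.py
```

```text
stand [ 0.7716898  -0.10964943  0.46926902  0.20881172] 11.964029987693547 [-0.25513039  0.39662915  0.58986799  0.60209281  0.72117441  1.01407369
  0.65605266 -0.21780461]
pin 0.6249481089960213 -0.14074406576631704 0.46926901686374206
pin free [ 0.62563005 -0.14080705  0.46943978] [ 0.74303415  0.75052232  0.87362827 -0.16612667]
post 0.5 [[370.51786416 145.37386271]] [[344.76189772 222.89982407]]
post 0.56 [[372.75962339 137.10184382]] [[345.05507166 199.62654218]]
planter [ 0.50275989  0.17058324 -0.09261833] -5.306639615159735 [-0.01  0.84  0.7  -0.73  0.43 -0.66  0.11  0.26  0.27 -0.11]
```

```bash
cat > swing.py <<'E'
from h import *
from scipy.optimize import curve_fit
PIN=np.array([.6254,-.1408,.4694]);PSI=np.radians(12.)
def hk(th,y,z):  # hook point, th>0: toward +y deflect
    yy=y*np.cos(th)-z*np.sin(th); zz=z*np.cos(th)+y*np.sin(th)
    return PIN+np.array([-np.sin(PSI)*yy,np.cos(PSI)*yy,zz])
def angle(img,s,med=None,lo=-.5,hi=.5):
    g=img.astype(float).sum(2)
    best=[]
    ths=np.arange(lo,hi,.005); zs=np.linspace(-.085,-.15,30)
    for th in ths:
        P=proj(s,[hk(th,0,z) for z in zs])
        d=P[-1]-P[0]; n=np.array([-d[1],d[0]])/np.hypot(*d)
        f=lambda Q:cv2.remap(g.astype(np.float32),Q[:,0].astype(np.float32).reshape(-1,1),Q[:,1].astype(np.float32).reshape(-1,1),cv2.INTER_LINEAR).mean()
        best.append(f(P)-.5*f(P+3.5*n)-.5*f(P-3.5*n))
    i=int(np.argmin(best)); return ths[i],best[i]
def fitswing(t,a):
    f=lambda t,A,w,p,c:A*np.cos(w*t+p)+c
    best=None
    for p0 in np.arange(0,6.3,1):
        try:q,_=curve_fit(f,t,a,[.3,7.4,p0,0])
        except Exception: continue
        e=np.std(f(t,*q)-a)
        if best is None or e<best[0]: best=(e,q)
    return best
E
python3 - <<'E'
from swing import *
t=np.load('pics/mt.npy')
A=[angle(load('m%02d'%i)['img'],load('m%02d'%i)) for i in range(22)]
a=np.array([x[0] for x in A]);print(a.round(3),[int(x[1]) for x in A])
e,q=fitswing(t,a);print(e,q,2*np.pi/q[1])
T=load('top0');S=load('scene0')
I=T['img'].copy();J=S['img'].copy()
x,y,al=.50276,.17058,-.0926
c,s=np.cos(al),np.sin(al)
for im,cam in((I,T),(J,S)):
    im[:]=im
    big=cv2.resize(im,None,fx=4,fy=4,interpolation=cv2.INTER_CUBIC)
    def pl(P,col,cl=False):
        Q=((proj(cam,P)+.5)*4-.5).round().astype(int); cv2.polylines(big,[Q.reshape(-1,1,2)],cl,col,1)
    w=np.linspace(0,6.28,80)
    pl([[x+.075*np.cos(u),y+.075*np.sin(u),.065] for u in w],(0,255,0))
    B=lambda bx,by,bz:[x+c*bx-s*by,y+s*bx+c*by,bz]
    pl([B(-.079,0,.06),B(-.079,0,.2),B(.079,0,.2),B(.079,0,.06)],(0,0,255))
    pl([B(-.079,0.006,.209),B(-.079,-.006,.209),B(.079,-.006,.209),B(.079,.006,.209)],(0,255,255),True)
    th=A[0][0] 
    pl([PIN,hk(th,0,-.157)],(255,0,255))
    if cam is T: cv2.imwrite('pics/o1.png',big[860:1260,960:1660])
    else: cv2.imwrite('pics/o2.png',big[780:1320,1000:1700])
E
```

```text
[-0.16  -0.025  0.095  0.205  0.285  0.325  0.32   0.27   0.185  0.07
 -0.06  -0.165 -0.275 -0.345 -0.365 -0.345 -0.275 -0.17  -0.065  0.06
  0.175  0.26 ] [-265, -267, -271, -275, -279, -295, -293, -276, -272, -276, -273, -277, -270, -267, -273, -269, -270, -268, -272, -274, -268, -275]
0.004525327251776636 [ 0.34554369  7.28017005  3.58925411 -0.01855331] 0.8630547451062449
```

View pics/o1.png

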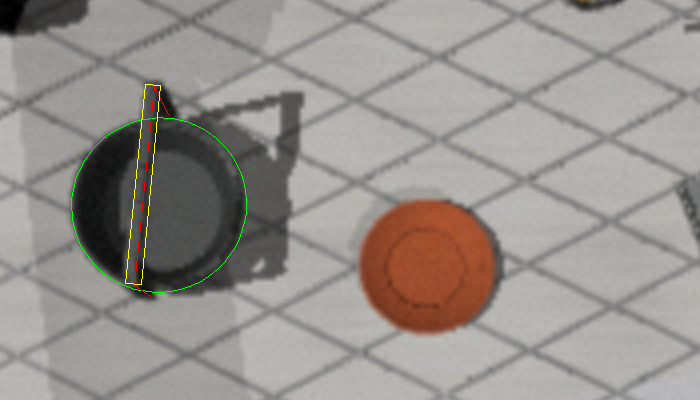

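View pics/o2.png

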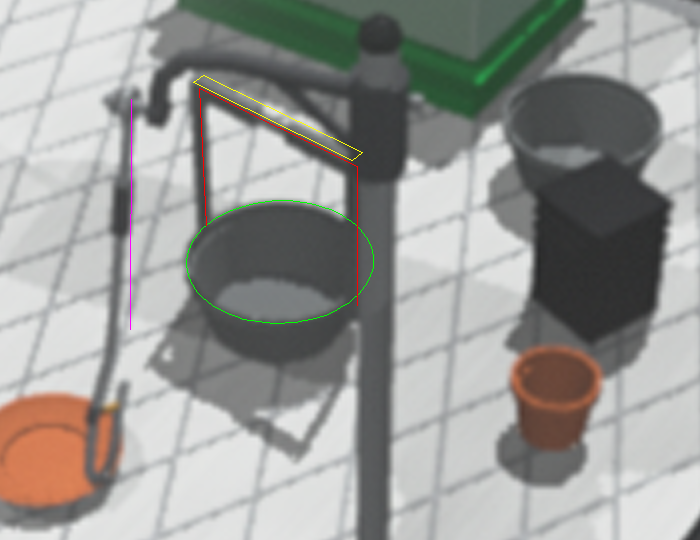

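The overlay agrees within about 1 px. The hook swings ±0.345 rad with a period of 0.863 s. Now I'll move towards the planter's near grip.

```bash
cat > go.py <<'E'
import sys
from h import *
def frame(yaw):
    y=np.radians(yaw); return np.array([[np.cos(y),np.sin(y),0],[np.sin(y),-np.cos(y),0],[0,0,-1.]])
def need(p,yaw=None):
    o=ctrl.get_obs(); f=frame(o['orientation'][2]); d=f@(np.array(p)-o['tool_pos'])/.1
    tr=None if yaw is None else ((-(yaw-o['orientation'][2])+180)%360-180)/180
    print('t',o['clock'],'pos',o['tool_pos'].round(4),'ori',o['orientation'].round(2),'F',o['force'].round(2),'M',o['moment'].round(3),'need',d.round(3),'turn',tr)
if __name__=='__main__': need([float(v) for v in sys.argv[1:4]],float(sys.argv[4]) if len(sys.argv)>4 else None)
E
python3 -m creep '[[-0.11,0.10,-0.04,0.021,87.6],[-0.22,0.20,-0.08,0.042,87.6],[-0.33,0.31,-0.12,0.063,87.6],[-0.44,0.41,-0.16,0.084,87.6],[-0.55,0.51,-0.2,0.105,87.6],[-0.66,0.61,-0.24,0.126,87.6],[-0.77,0.72,-0.28,0.147,87.6],[-0.88,0.82,-0.3,0.168,87.6]]'
python3 go.py .443 .176 .26 174.7
```

```text
clock: 1.87
tool_pos: [0.3309, -0.4995, 0.2572]
orientation: [-180.0, 0.0, 174.6]
force: [0.3, 0.5, 0.4]
opening: 0.0877
t 1.8667 pos [ 0.3309 -0.4995  0.2572] ori [-1.7997e+02  4.0000e-02  1.7460e+02] F [0.33 0.54 0.41] M [-0.054 -0.054 -0.01 ] need [-0.481  6.831 -0.028] turn -0.0005624834480428831
```

```bash
python3 -m creep '[[-0.08,0.12,0,0,87.6],[-0.16,0.25,0,0,87.6],[-0.24,0.37,0,0,87.6],[-0.32,0.5,0,0,87.6],[-0.4,0.62,0,0,87.6],[-0.48,0.75,0,0,87.6],[-0.54,0.87,0,0,87.6],[-0.6,1,0,0,87.6]]' | tail -4 | head -1
python3 -m creep '[[0,0.12,0,0,87.6],[0,0.25,0,0,87.6],[0,0.37,0,0,87.6],[0,0.5,0,0,87.6],[0,0.62,0,0,87.6],[0,0.75,0,0,87.6],[0,0.87,0,0,87.6],[0,1,0,0,87.6]]' | tail -4 | head -1
python3 -m creep '[[0,0.12,0,0,87.6],[0,0.25,0,0,87.6],[0,0.37,0,0,87.6],[0,0.5,0,0,87.6],[0,0.62,0,0,87.6],[0,0.75,0,0,87.6],[0,0.87,0,0,87.6],[0,1,0,0,87.6]]' | tail -4 | head -1
python3 -m creep '[[0,0.12,0,0,87.6],[0,0.25,0,0,87.6],[0,0.37,0,0,87.6],[0,0.5,0,0,87.6],[0,0.62,0,0,87.6],[0,0.75,0,0,87.6],[0,0.87,0,0,87.6],[0,1,0,0,87.6]]' | tail -4 | head -1
python3 -m creep '[[0,0.12,0,0,87.6],[0,0.25,0,0,87.6],[0,0.37,0,0,87.6],[0,0.5,0,0,87.6],[0,0.62,0,0,87.6],[0,0.75,0,0,87.6],[0,0.87,0,0,87.6],[0,1,0,0,87.6]]' | tail -4 | head -1
python3 -m creep '[[0.02,0.12,0,0,87.6],[0.03,0.25,0,0,87.6],[0.05,0.37,0,0,87.6],[0.06,0.5,0,0,87.6],[0.08,0.62,0,0,87.6],[0.1,0.75,0,0,87.6],[0.11,0.87,0,0,87.6],[0.12,1,0,0,87.6]]'
python3 go.py .443 .176 .26 174.7
```

```text
tool_pos: [0.3998, -0.4053, 0.2566]
tool_pos: [0.4084, -0.3053, 0.2567]
tool_pos: [0.4174, -0.2058, 0.2567]
tool_pos: [0.4264, -0.1062, 0.2567]
tool_pos: [0.4354, -0.0067, 0.2567]
clock: 5.87
tool_pos: [0.4325, 0.094, 0.2567]
orientation: [180.0, 0.0, 174.8]
force: [-1.3, 0.0, 0.2]
opening: 0.0876
t 5.8667 pos [0.4325 0.094  0.2567] ori [1.7998e+02 2.0000e-02 1.7480e+02] F [-1.27  0.05  0.17] M [-0.045 -0.04   0.008] need [-0.03   0.827 -0.033] turn 0.0005347781832665216
```

```bash
python3 -m creep '[[0,0.12,0,0,87.6],[0,0.25,0,0,87.6],[0,0.37,0,0,87.6],[-0.01,0.5,0,0,87.6],[-0.02,0.62,0,0,87.6],[-0.03,0.75,0,0,87.6],[-0.03,0.82,0,0,87.6],[-0.03,0.83,0,0,87.6]]' | tail -4 | head -1
python3 - <<'E'
from h import *
t=snap('top','g0');s=snap('scene','g0s')
cv2.imwrite('pics/g0a.png',np.hstack([cv2.resize(t['img'][210:340,210:340],(400,400)),cv2.resize(s['img'][180:310,230:360],(400,400))]))
E
```

```text
tool_pos: [0.4437, 0.1768, 0.2563]
```

View pics/g0a.png

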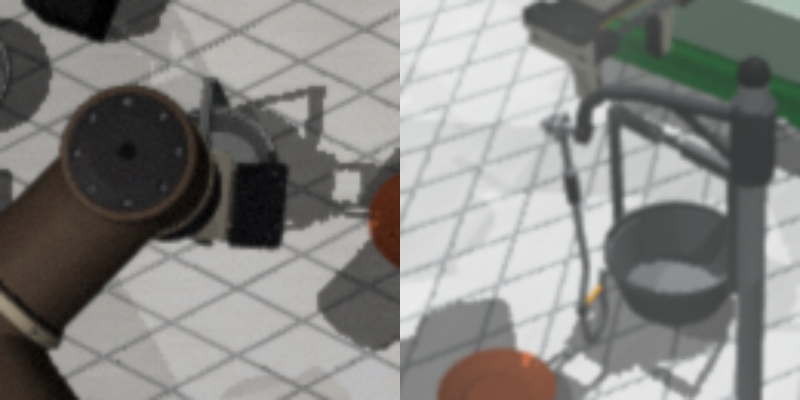

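Run:
```python
from h import *
T=load('g0')
for z in(.26,.4,.45,.5,.55,.6,.65,.7,.75): print(z,proj(T,[.4437,.1768,z]).round(1), 'px/m',494.8/(1.756-z))
s=load('g0s')
cv2.imwrite('pics/g0b.png',cv2.resize(s['img'][0:300,100:450],(700,600)))
```

```text
0.26 [[271.6 277.8]] px/m 330.7486631016043
0.4 [[266.5 273.3]] px/m 364.8967551622419
0.45 [[264.4 271.4]] px/m 378.8667687595712
0.5 [[262.1 269.4]] px/m 393.9490445859873
0.55 [[259.7 267.3]] px/m 410.28192371475956
0.6 [[257. 265.]] px/m 428.0276816608996
0.65 [[254.1 262.4]] px/m 447.3779385171791
0.7 [[250.9 259.7]] px/m 468.56060606060606
0.75 [[247.5 256.6]] px/m 491.8489065606362
```

View pics/g0b.png

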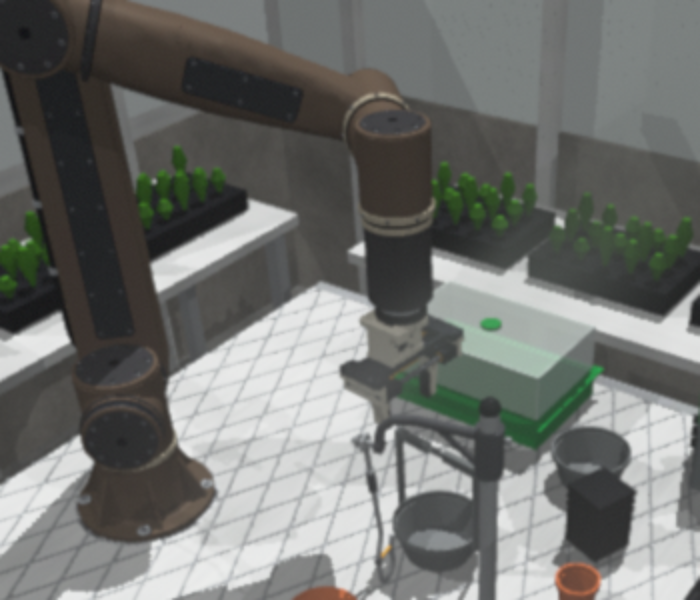

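```bash
python3 -m creep '[[0.01,0,0.1,0,87.6],[0.02,0,0.2,0,87.6],[0.03,0,0.3,0,87.6],[0.03,0,0.42,0,87.6],[0.03,0,0.54,0,87.6],[0.03,0,0.65,0,87.6],[0.03,0,0.72,0,87.6],[0.03,0,0.75,0,87.6]]'
python3 - <<'E'
from h import *
t=snap('top','g1');s=snap('scene','g1s')
cv2.imwrite('pics/g1a.png',np.hstack([cv2.resize(t['img'][210:340,210:340],(400,400)),cv2.resize(s['img'][180:310,230:360],(400,400))]))
E
```

```text
clock: 7.3
tool_pos: [0.4396, 0.1748, 0.1798]
orientation: [-179.9, -0.1, 174.8]
force: [-1.0, -0.2, 1.0]
opening: 0.0877
```

View pics/g1a.png

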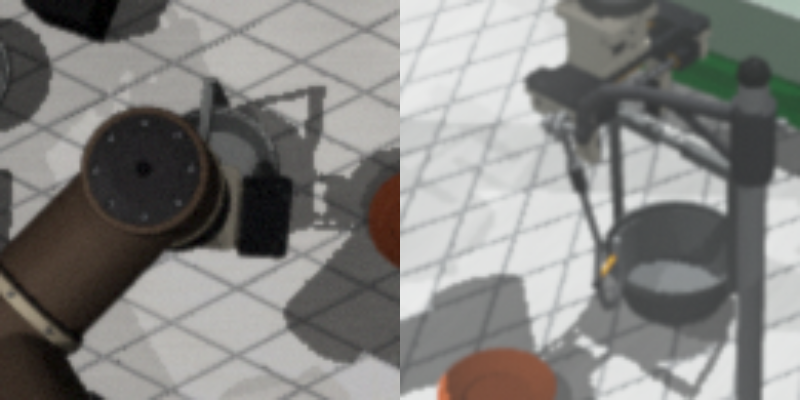

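```bash
python3 -m creep '[[0,0.015,0,0,50],[0,0.015,0,0,30],[0,0.015,0,0,16],[0,0.015,0,0,8],[0,0.015,0,0,0],[0,0.015,0,0,0],[0,0.015,0,0,0],[0,0.015,0,0,0]]'
python3 go.py .44 .176 .23
```

```text
clock: 8.07
tool_pos: [0.4406, 0.1772, 0.1816]
orientation: [180.0, 0.0, 174.8]
force: [0.1, 1.0, 1.1]
opening: 0.0396
t 8.0667 pos [0.4406 0.1772 0.1816] ori [180.     0.   174.79] F [0.1  0.95 1.13] M [-0.025 -0.065 -0.045] need [ 0.005 -0.013 -0.484] turn None
```

```bash
python3 -m creep '[[0,0,0,0,0],[0,0,0,0,0],[0,0,0,0,0],[0,0,0,0,0],[0,0,0,0,0],[0,0,0,0,0],[0,0,0,0,0],[0,0,0,0,0]]'
python3 go.py .44 .176 .23
```

```text
clock: 8.73
tool_pos: [0.4406, 0.1773, 0.1815]
orientation: [180.0, -0.0, 174.8]
force: [-0.3, 0.3, -0.4]
opening: 0.012
t 8.7333 pos [0.4406 0.1773 0.1815] ori [180.    -0.   174.79] F [-0.34  0.33 -0.42] M [ 0.111  0.108 -0.05 ] need [ 0.004 -0.013 -0.485] turn None
```

```bash
python3 -m creep '[[0,0,-0.06,0,0],[0,0,-0.14,0,0],[0,0,-0.26,0,0],[0,0,-0.4,0,0],[0,0,-0.56,0,0],[0,0,-0.72,0,0],[0,0,-0.88,0,0],[0,0,-1,0,0]]'
python3 - <<'E'
import swing; from swing import *
from scipy.optimize import minimize
Fr=[load('m%02d'%i) for i in range(22)]
t=np.load('pics/mt.npy')
# extract latch: orange-yellow small blob near expected
P0=swing.PIN.copy()
def run(off):
    swing.PIN[:]=P0+off
    A=[angle(f['img'],f) for f in Fr]; a=np.array([x[0] for x in A])
    e,q=fitswing(t,a); return e,q,np.mean([x[1] for x in A]),a
right=R(Fr[0])[:,0]
for k in(-.003,-.002,-.001,0,.001,.002):
    e,q,m,a=run(right*k); print(k,round(e,4),q.round(3),round(m,1))
E
```

```text
clock: 9.4
tool_pos: [0.4408, 0.1772, 0.2837]
orientation: [179.9, 0.1, 174.8]
force: [0.2, -1.4, -1.8]
opening: 0.0121
-0.003 0.0035 [-0.331  7.264  0.456  0.033] -275.8
-0.002 0.004 [0.337 7.28  3.588 0.015] -276.5
-0.001 0.0049 [ 3.410e-01  7.281e+00  3.588e+00 -2.000e-03] -276.1
0 0.0045 [ 0.346  7.28   3.589 -0.019] -274.2
0.001 0.0037 [-0.349  7.268  6.742 -0.036] -271.3
0.002 0.0038 [-0.353  7.269  0.458 -0.054] -267.7
```

```bash
sed -i 's/PIN=np.array(.*;PSI/PIN=np.array([.6245,-.1414,.4694]);PSI/' swing.py
python3 - <<'E'
from swing import *
Fr=[load('m%02d'%i) for i in range(22)]
out=[]
for i in range(22):
    f=Fr[i]; th,_=angle(f['img'],f)
    c=proj(f,hk(th,.012,-.193))[0]
    I=f['img'].astype(int); b,g,r=I[...,0],I[...,1],I[...,2]
    m=(r-b>70)&(g-b>35)&(g>110)
    ys,xs=np.nonzero(m); k=np.hypot(xs-c[0],ys-c[1])<12
    if k.sum()<2: continue
    w=(r-b)[ys[k],xs[k]]; u=np.array([np.average(xs[k],weights=w),np.average(ys[k],weights=w)])
    # solve local dy,dz
    J=np.array([(proj(f,hk(th,.013,-.193))[0]-c)/.001,(proj(f,hk(th,.012,-.192))[0]-c)/.001]).T
    d=np.linalg.solve(J,u-c); out.append(d); print(i,round(th,3),k.sum(),(u-c).round(2),(d*1000).round(1))
print(np.median(out,0))
f=Fr[14];th,_=angle(f['img'],f)
big=cv2.resize(f['img'],None,fx=6,fy=6,interpolation=cv2.INTER_CUBIC)
def dot(p,col):
    q=((proj(f,p)[0]+.5)*6-.5).astype(int); cv2.circle(big,tuple(map(int,q)),3,col,-1)
for z in(-.05,-.08,-.157): dot(hk(th,0,z),(255,0,255))
dot(hk(th,.024,-.186),(255,255,0)); dot(hk(th,.012,-.193),(0,0,255)); dot(hk(th,.012,-.2425),(0,255,0)); dot(PIN,(255,0,0))
q=(proj(f,PIN)[0]*6).astype(int); cv2.imwrite('pics/k1.png',big[q[1]-60:q[1]+540,q[0]-300:q[0]+300])
E
```

```text
0 -0.14 4 [-0.87  3.38] [-4.9 -7. ]
1 -0.01 5 [-1.4   4.32] [-9.  -6.9]
2 0.11 7 [-0.77  4.03] [-6.7 -8.2]
3 0.22 7 [-0.6   4.09] [-6.9 -8.6]
4 0.3 10 [-0.57  4.02] [-7.3 -8.1]
5 0.335 11 [-0.67  4.29] [-8.4 -8. ]
6 0.33 11 [-0.53  3.99] [-7.4 -8.1]
7 0.285 9 [-0.34  3.67] [-5.8 -8.6]
8 0.2 6 [-1.13  4.89] [-9.9 -8.1]
9 0.085 9 [-1.04  4.16] [-7.9 -7.4]
10 -0.035 6 [-1.05  4.01] [-6.9 -7.7]
11 -0.145 4 [-1.67  4.38] [-9.4 -7.1]
12 -0.255 3 [-1.3  3.7] [-6.5 -7.1]
13 -0.32 10 [-6.47  6.72] [-35.1  -2.5]
14 -0.34 15 [-7.37  5.36] [-41.    3.1]
15 -0.325 10 [-6.6   6.34] [-36.   -1.2]
16 -0.255 4 [-1.33  3.88] [-6.6 -7.5]
17 -0.145 3 [-2.14  4.78] [-12.1  -6.5]
18 -0.05 6 [-0.88  3.72] [-5.7 -7.6]
19 0.08 8 [-1.06  4.61] [-8.2 -8.7]
20 0.19 6 [-0.97  4.59] [-8.8 -8.2]
21 0.275 7 [-0.62  4.3 ] [-7.7 -8.8]
[-0.00780662 -0.00764595]
```

View pics/k1.png

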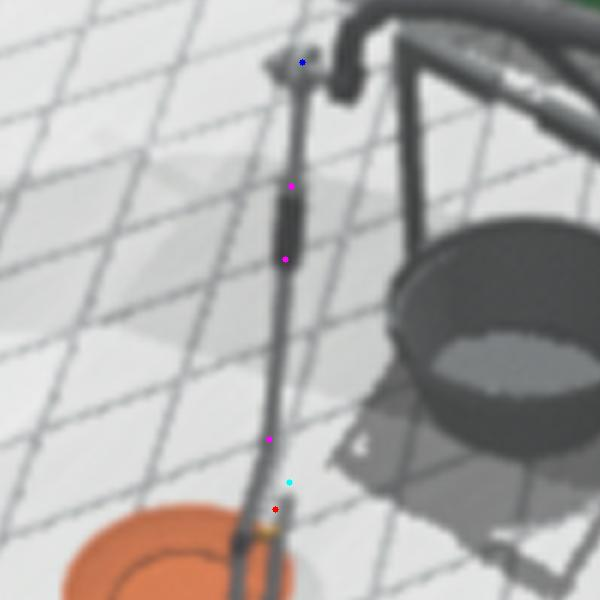

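```bash
python3 -m creep '[[-0.02,-0.03,-0.05,-0.01,0],[-0.05,-0.1,-0.1,-0.02,0],[-0.1,-0.2,-0.15,-0.03,0],[-0.16,-0.33,-0.2,-0.045,0],[-0.23,-0.46,-0.24,-0.06,0],[-0.3,-0.59,-0.27,-0.075,0],[-0.37,-0.72,-0.29,-0.088,0],[-0.44,-0.85,-0.3,-0.096,0]]'
python3 go.py .5493 -.0879 .3135 192
```

```text
clock: 10.07
tool_pos: [0.4768, 0.0878, 0.3126]
orientation: [180.0, 0.0, -167.8]
force: [0.4, 0.1, -1.8]
opening: 0.0118
t 10.0667 pos [0.4768 0.0878 0.3126] ori [ 1.7999e+02  4.0000e-02 -1.6780e+02] F [ 0.44  0.06 -1.85] M [-0.022 -0.019 -0.041] need [-0.337 -1.87  -0.009] turn 0.00113296456347598
```

```bash
python3 -m creep '[[-0.02,-0.12,0,0,0],[-0.04,-0.24,0,0,0],[-0.06,-0.36,0,0,0],[-0.08,-0.48,0,0,0],[-0.11,-0.6,0,0,0],[-0.13,-0.71,0,0,0],[-0.15,-0.82,0,0,0],[-0.17,-0.93,0,0,0]]' | sed -n 2p
python3 -m creep '[[-0.02,-0.11,0,0,0],[-0.04,-0.22,0,0,0],[-0.06,-0.33,0,0,0],[-0.08,-0.44,0,0,0],[-0.11,-0.54,0,0,0],[-0.13,-0.64,0,0,0],[-0.15,-0.71,0,0,0],[-0.17,-0.74,0,0,0]]'
python3 - <<'E'
from h import *
t=snap('top','w0');s=snap('scene','w0s')
cv2.imwrite('pics/w0a.png',np.hstack([cv2.resize(t['img'][150:280,310:440],(400,400)),cv2.resize(s['img'][190:320,240:370],(400,400))]))
E
python3 go.py .5493 -.0879 .3135 192
```

```text
tool_pos: [0.5129, 0.0004, 0.3118]
clock: 11.4
tool_pos: [0.5452, -0.0687, 0.3114]
orientation: [-180.0, -0.0, -168.0]
force: [-0.3, 0.3, -1.8]
opening: 0.0121
t 11.5 pos [ 0.5451 -0.0681  0.3113] ori [ 1.8000e+02 -3.0000e-02 -1.6798e+02] F [ 0.12  0.49 -1.89] M [-0.094  0.021 -0.053] need [ 0.001 -0.203 -0.022] turn 0.00011087050164664763
```

View pics/w0a.png

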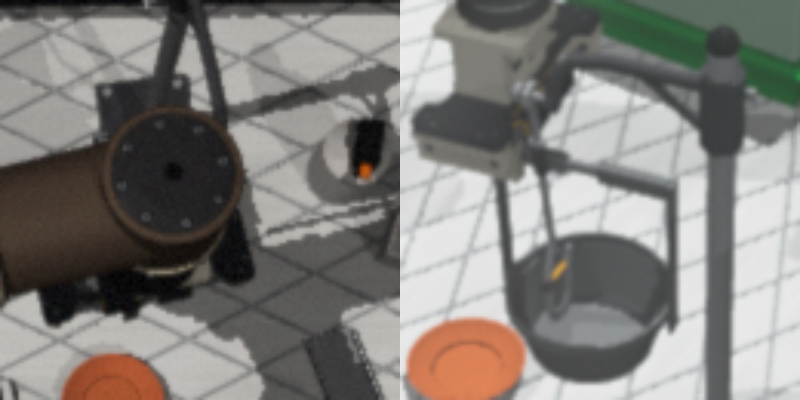

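```bash
cat > film.py <<'E'
import sys
from swing import *
def film(pre,n):
    t=[];a=[]
    for i in range(n):
        t.append(ctrl.get_obs()['clock']); s=snap('scene','%s%02d'%(pre,i)); a.append(angle(s['img'],s))
    t=np.array(t);th=np.array([x[0] for x in a]); return t,th,np.array([x[1] for x in a])
E
python3 - <<'E'
from film import *
t,th,sc=film('w',18); np.savez('pics/wt.npz',t=t,th=th)
print(th.round(3),sc.astype(int)); e,q=fitswing(t,th); print(e,q,t[-1])
s=load('w00'); o=ctrl.get_obs(); tp=o['tool_pos']; yaw=np.radians(o['orientation'][2]); d=-np.array([np.cos(yaw),np.sin(yaw),0]); b=tp+[0,0,.0185]
big=cv2.resize(s['img'],None,fx=6,fy=6,interpolation=cv2.INTER_CUBIC)
def Q(p): return tuple(map(int,((proj(s,p)[0]+.5)*6-.5)))
for k in(.0625-.014,.0625+.014,.0625+.076): 
    for z in(.005,-.005): cv2.circle(big,Q(b+d*k+[0,0,z]),2,(0,0,255),-1)
c=b+d*.0625-[0,0,.135]
for u in np.linspace(0,6.28,60): cv2.circle(big,Q(c+[.075*np.cos(u),.075*np.sin(u),0]),1,(0,255,0),-1)
q=Q(c); cv2.imwrite('pics/w1.png',big[q[1]-450:q[1]+150,q[0]-350:q[0]+350])
E
```

```text
[ 0.195  0.265  0.3    0.295  0.25   0.175  0.08  -0.025 -0.14  -0.205
 -0.265 -0.29  -0.27  -0.21  -0.145 -0.04   0.065  0.165] [-311 -281 -261 -263 -289 -321 -341 -313 -279 -231 -148 -120 -144 -221
 -293 -306 -334 -320]
0.004766794493099145 [-2.93919354e-01  7.21729466e+00  7.25725801e+00  5.30136238e-03] 12.35
```

View pics/w1.png

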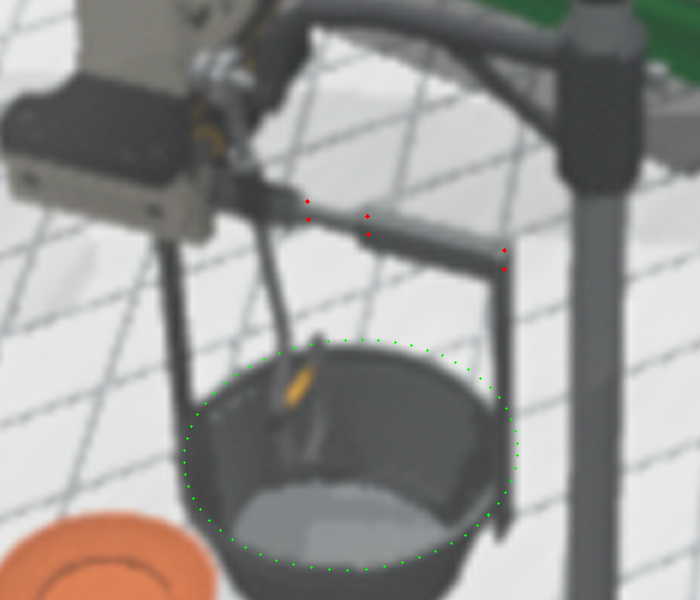

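Run:
```python
from swing import *
d=np.load('pics/wt.npz'); t,th=d['t'],d['th']; w=7.259
M=np.c_[np.cos(w*t),np.sin(w*t),np.ones_like(t)]; c,*_=np.linalg.lstsq(M,th,rcond=None)
A=np.hypot(c[0],c[1]); ph=np.arctan2(c[1],c[0]); print(A,c[2]); T=2*np.pi/w
print('+ext',[round((ph+2*np.pi*k)/w,3) for k in range(14,19)])
o=ctrl.get_obs(); yaw=np.radians(o['orientation'][2]); N=o['tool_pos']+[0,0,.0185]-.061*np.array([np.cos(yaw),np.sin(yaw),0])
v=N-PIN; print('neck hook frame x,y,z',v[0]*np.cos(PSI)+v[1]*np.sin(PSI),-v[0]*np.sin(PSI)+v[1]*np.cos(PSI),v[2],o['clock'])
```

```text
0.2941990712549997 0.004333672654755871
+ext [np.float64(12.485), np.float64(13.351), np.float64(14.217), np.float64(15.082), np.float64(15.948)]
neck hook frame x,y,z -0.0016020798933822702 0.08879759731718712 -0.1393567906996508 12.4
```

```bash
python3 -m creep '[[-0.002,-0.02,0,0,0],[-0.004,-0.06,0,0,0],[-0.007,-0.11,0,0,0],[-0.01,-0.16,0,0,0],[-0.012,-0.21,0,0,0],[-0.014,-0.25,0,0,0],[-0.016,-0.28,0,0,0],[-0.016,-0.29,0,0,0]]'
python3 - <<'E'
from film import *
t,th,sc=film('x',3); print(t,th,.2942*np.cos(7.259*(t-13.351))+.0043)
o=ctrl.get_obs(); yaw=np.radians(o['orientation'][2]); N=o['tool_pos']+[0,0,.0185]-.061*np.array([np.cos(yaw),np.sin(yaw),0])
v=N-PIN; print('neck hook frame x,y,z',v[0]*np.cos(PSI)+v[1]*np.sin(PSI),-v[0]*np.sin(PSI)+v[1]*np.cos(PSI),v[2],o['clock'])
E
```

```text
clock: 13.07
tool_pos: [0.5526, -0.0963, 0.3115]
orientation: [-180.0, -0.0, -168.0]
force: [0.4, -0.4, -2.3]
opening: 0.0118
[13.0667 13.1167 13.1667] [-0.145 -0.045  0.065] [-0.13492003 -0.03383468  0.07221934]
neck hook frame x,y,z -5.9907017392075296e-06 0.05970271760442385 -0.13938810871614565 13.2167
```

Hook phase matches the prediction within about 1.5 ms·rad. I'll follow it in to its −y extreme now.

```bash
python3 -m creep '[[0,0,0,0,0],[0,0,0,0,0],[0,-0.13,0,0,0],[0,-0.36,0,0,0],[0,-0.62,0,0,0],[0,-0.815,0,0,0],[0,-0.90,0,0,0],[0,-0.90,0,0,0]]'
python3 -m creep '[[0,0,0,0,0],[0,0.01,0,0,0],[0,0.04,0,0,0],[0,0.08,0,0,0],[0,0.12,0,0,0],[0,0.16,0,0,0],[0,0.20,0,0,0],[0,0.23,0,0,0]]'
python3 - <<'E'
from film import *
t,th,sc=film('y',2); print(t,th,sc)
o=ctrl.get_obs(); yaw=np.radians(o['orientation'][2]); N=o['tool_pos']+[0,0,.0185]-.061*np.array([np.cos(yaw),np.sin(yaw),0])
v=N-PIN; print('neck hook frame x,y,z',v[0]*np.cos(PSI)+v[1]*np.sin(PSI),-v[0]*np.sin(PSI)+v[1]*np.cos(PSI),v[2],o['clock'],o['force'])
cv2.imwrite('pics/y.png',cv2.resize(load('y01')['img'][190:320,220:350],(600,600),interpolation=cv2.INTER_CUBIC))
E
```

```text
clock: 13.88
tool_pos: [0.5714, -0.1853, 0.311]
orientation: [-180.0, -0.1, -168.0]
force: [0.0, 2.1, -2.2]
opening: 0.0117
clock: 14.55
tool_pos: [0.5664, -0.1604, 0.3118]
orientation: [-180.0, 0.0, -167.9]
force: [0.5, 0.7, -1.9]
opening: 0.0115
[14.55 14.6 ] [-0.125 -0.12 ] [-258.28748 -262.4829 ]
neck hook frame x,y,z 0.0002131429020576258 -0.006523655678713079 -0.13911089470420407 14.65 [ 0.31903796 -0.49594155 -2.26675373]
```

View pics/y.png

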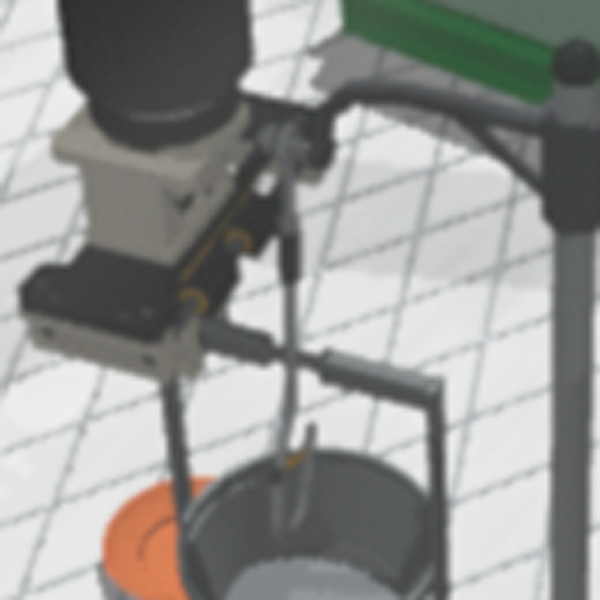

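The hook is caught: it leans on the neck at about -0.12 rad, with the neck crossing the shank at pic (290,355). Now I'll ease it back nearly plumb and check that it's still.

```bash
python3 -m creep '[[0,0.02,0,0,0],[0,0.04,0,0,0],[0,0.06,0,0,0],[0,0.08,0,0,0],[0,0.09,0,0,0],[0,0.10,0,0,0],[0,0.105,0,0,0],[0,0.11,0,0,0]]' | head -2
python3 - <<'E'
from film import *
t,th,sc=film('z',10); print(th)
o=ctrl.get_obs(); yaw=np.radians(o['orientation'][2]); N=o['tool_pos']+[0,0,.0185]-.061*np.array([np.cos(yaw),np.sin(yaw),0])
v=N-PIN; print('neck hook frame x,y,z',v[0]*np.cos(PSI)+v[1]*np.sin(PSI),-v[0]*np.sin(PSI)+v[1]*np.cos(PSI),v[2],o['clock'],o['force'],o['moment'])
E
```

```text
clock: 15.32
tool_pos: [0.5642, -0.1504, 0.3116]
[-0.045 -0.045 -0.045 -0.045 -0.045 -0.045 -0.045 -0.045 -0.045 -0.045]
neck hook frame x,y,z 8.59914839731375e-05 0.003745059679239014 -0.13933266544924167 15.8167 [-0.41924342  0.44723626 -2.94232631] [-0.01779964  0.11856835  0.00894971]
```

Run:
```python
from swing import *
s=load('z09'); th=-.045
big=cv2.resize(s['img'],None,fx=12,fy=12,interpolation=cv2.INTER_CUBIC)
def Q(p): return tuple(map(int,((proj(s,p)[0]+.5)*12-.5)))
for z in np.arange(-.15,-.261,-.02):
    for y in(-.02,-.01,0,.01,.02,.03): cv2.circle(big,Q(hk(th,y,z)),2,(0,0,255) if y else (0,255,0),-1)
q=Q(hk(th,0,-.2)); cv2.imwrite('pics/z1.png',big[q[1]-300:q[1]+300,q[0]-300:q[0]+300])
```

```text
(no output)
```

View pics/z1.png

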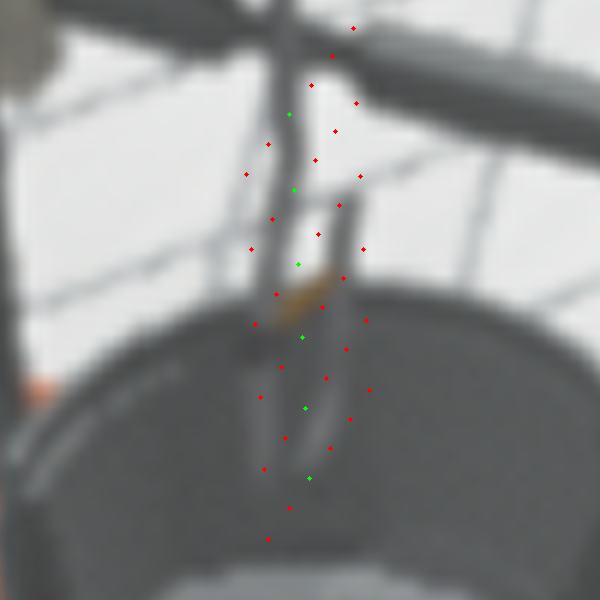

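```bash
cat > st.py <<'E'
import sys
from film import *
pre=sys.argv[1]
t,th,sc=film(pre,int(sys.argv[2]) if len(sys.argv)>2 else 2)
o=ctrl.get_obs(); yaw=np.radians(o['orientation'][2]); N=o['tool_pos']+[0,0,.0185]-.061*np.array([np.cos(yaw),np.sin(yaw),0])
v=N-PIN; print(th,'neck',((v[0]*np.cos(PSI)+v[1]*np.sin(PSI))*1e3).round(1),((-v[0]*np.sin(PSI)+v[1]*np.cos(PSI))*1e3).round(1),(v[2]*1e3).round(1),o['clock'],'F',o['force'].round(1),'M',o['moment'].round(2))
s=load(pre+'%02d'%(len(th)-1)); c=proj(s,hk(0,0,-.2))[0].astype(int)
cv2.imwrite('pics/%sv.png'%pre,cv2.resize(s['img'][c[1]-70:c[1]+50,c[0]-60:c[0]+60],(600,600),interpolation=cv2.INTER_CUBIC))
E
python3 -m creep '[[0,0,0.02,0,0],[0,0,0.05,0,0],[0,0,0.09,0,0],[0,0,0.13,0,0],[0,0,0.18,0,0],[0,0,0.22,0,0],[0,0,0.25,0,0],[0,0,0.27,0,0]]' | sed -n 2,4p
python3 st.py a
python3 -m creep '[[0,0,0.02,0,0],[0,0,0.05,0,0],[0,0,0.08,0,0],[0,0,0.11,0,0],[0,0,0.14,0,0],[0,0,0.17,0,0],[0,0,0.19,0,0],[0,0,0.2,0,0]]'| sed -n 2,4p
python3 st.py b
```

```text
tool_pos: [0.564, -0.1504, 0.2839]
orientation: [180.0, -0.0, -167.9]
force: [0.5, 0.9, -2.1]
[-0.03 -0.03] neck -0.1 3.9 -166.8 16.5833 F [ 0.2 -0.2 -1.6] M [-0.04  0.13  0.05]
tool_pos: [0.564, -0.1504, 0.2641]
orientation: [180.0, -0.0, -167.9]
force: [-0.2, -0.1, -2.1]
[5.0000000e-03 4.4408921e-16] neck 0.0 3.8 -186.6 17.35 F [-0.5  0.  -2. ] M [ 0.02  0.08 -0.  ]
```

View pics/bv.png

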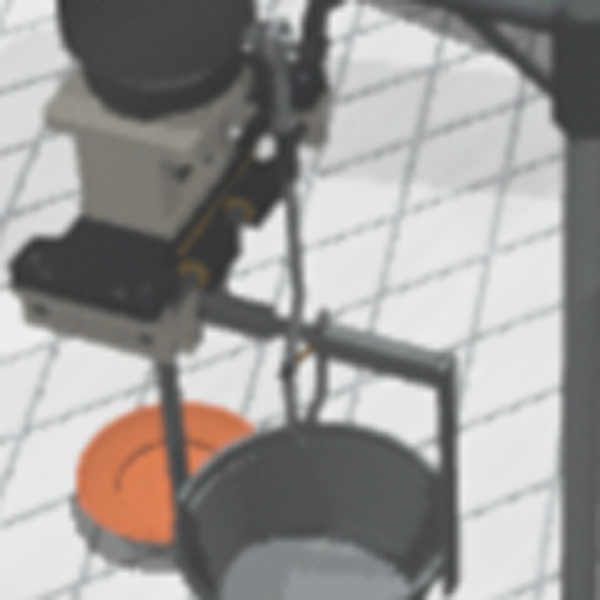

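The neck is in the mouth between shank and tip, just above the brass latch (305,350 in the crop), with no force. I'll press through slowly.

```bash
python3 -m creep '[[0,0,0.02,0,0],[0,0,0.04,0,0],[0,0,0.05,0,0],[0,0,0.07,0,0],[0,0,0.08,0,0],[0,0,0.1,0,0],[0,0,0.11,0,0],[0,0,0.12,0,0]]' | sed -n 2,4p
python3 st.py c
python3 -m creep '[[0,0,0.01,0,0],[0,0,0.02,0,0],[0,0,0.04,0,0],[0,0,0.05,0,0],[0,0,0.06,0,0],[0,0,0.07,0,0],[0,0,0.08,0,0],[0,0,0.08,0,0]]'| sed -n 2,4p
python3 st.py d
```

```text
tool_pos: [0.5644, -0.1505, 0.2529]
orientation: [-180.0, 0.0, -167.9]
force: [-0.6, 0.6, 1.2]
[-0.01  -0.005] neck 0.2 3.7 -198.1 18.1167 F [-0.9  0.2  0.9] M [-0.05  0.1  -0.01]
tool_pos: [0.564, -0.1503, 0.2441]
orientation: [180.0, -0.0, -167.9]
force: [0.7, 0.2, -0.8]
[-0.05 -0.05] neck -0.1 3.9 -206.7 18.8833 F [ 1.1  0.9 -0.3] M [-0.01  0.02  0.  ]
```

View pics/dv.png

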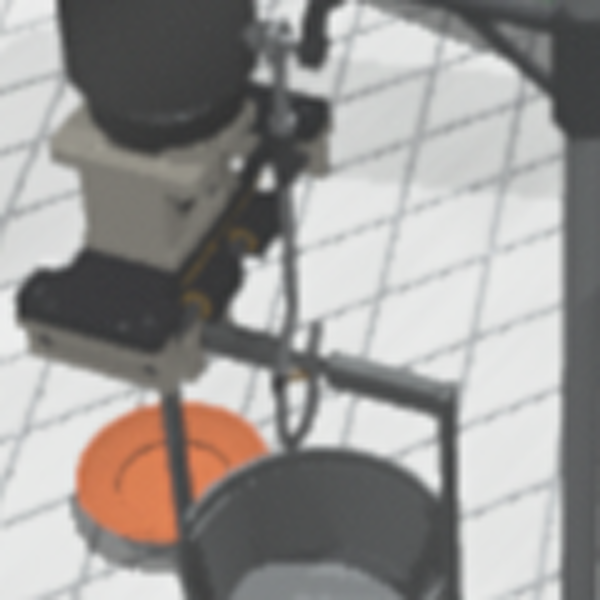

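```bash
python3 -m creep '[[0,0,0.01,0,0],[0,0,0.02,0,0],[0,0,0.03,0,0],[0,0,0.04,0,0],[0,0,0.05,0,0],[0,0,0.06,0,0],[0,0,0.07,0,0],[0,0,0.07,0,0]]' | sed -n 2,4p
python3 st.py e
python3 -m creep '[[0,0,0.01,0,0],[0,0,0.02,0,0],[0,0,0.03,0,0],[0,0,0.04,0,0],[0,0,0.05,0,0],[0,0,0.06,0,0],[0,0,0.07,0,0],[0,0,0.07,0,0]]'| sed -n 2,4p
python3 st.py f
```

```text
tool_pos: [0.5641, -0.1504, 0.2373]
orientation: [180.0, -0.0, -167.9]
force: [0.6, 0.1, 0.0]
[-0.05 -0.05] neck 0.0 3.8 -213.5 19.65 F [-0.3  0.4 -0.2] M [ 0.04 -0.06  0.05]
tool_pos: [0.564, -0.1504, 0.2302]
orientation: [180.0, -0.0, -167.9]
force: [0.4, 0.4, 0.1]
[-0.05 -0.05] neck -0.1 3.9 -220.6 20.4167 F [ 1.1  0.2 -1.4] M [ 0.02 -0.07 -0.06]
```

View pics/fv.png

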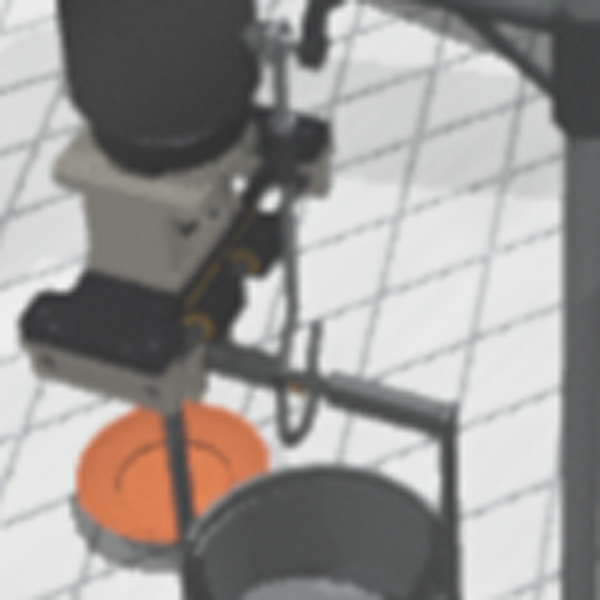

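```bash
python3 -m creep '[[0,0,0.01,0,0],[0,0,0.02,0,0],[0,0,0.03,0,0],[0,0,0.04,0,0],[0,0,0.05,0,0],[0,0,0.06,0,0],[0,0,0.07,0,0],[0,0,0.07,0,0]]' | sed -n 2,4p
python3 st.py g
python3 -m creep '[[0,0,0.01,0,0],[0,0,0.02,0,0],[0,0,0.03,0,0],[0,0,0.04,0,0],[0,0,0.05,0,0],[0,0,0.06,0,0],[0,0,0.06,0,0],[0,0,0.06,0,0]]'| sed -n 2,4p
python3 st.py i
```

```text
tool_pos: [0.5637, -0.1503, 0.2228]
orientation: [180.0, -0.1, -167.9]
force: [-0.3, -0.6, -2.1]
[0.015 0.035] neck -0.1 3.9 -227.7 21.1833 F [-0.5 -0.6 -2.4] M [-0.    0.07 -0.  ]
tool_pos: [0.5641, -0.1504, 0.2175]
orientation: [180.0, -0.0, -167.9]
force: [0.9, -0.6, -1.4]
[-0.485 -0.485] neck 0.2 3.8 -233.3 21.95 F [-0.5  0.3 -1.9] M [-0.08  0.1   0.04]
```

View pics/iv.png

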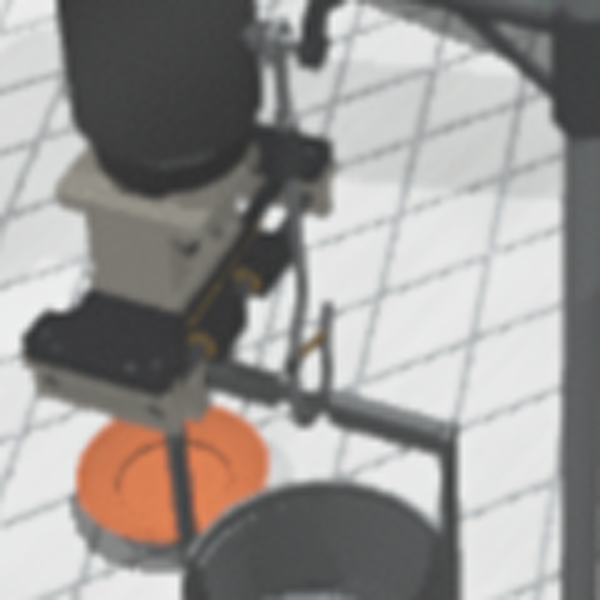

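The latch is sprung shut above the neck (315,345), and the neck lies in the bowl a few mm above its seat. I'll lower it gently until the weight comes off the wrist.

```bash
python3 -m creep '[[0,0,0.01,0,0],[0,0,0.02,0,0],[0,0,0.03,0,0],[0,0,0.04,0,0],[0,0,0.04,0,0],[0,0,0.04,0,0],[0,0,0.04,0,0],[0,0,0.04,0,0]]' | sed -n 2,4p
python3 - <<'E'
from h import *
F=[]
for i in range(4): snapshot('scene'); F.append(ctrl.get_obs()['force'][2])
print(np.round(F,1))
E
python3 -m creep '[[0,0,0.005,0,0],[0,0,0.01,0,0],[0,0,0.015,0,0],[0,0,0.02,0,0],[0,0,0.02,0,0],[0,0,0.02,0,0],[0,0,0.02,0,0],[0,0,0.02,0,0]]' | sed -n 2,4p
python3 - <<'E'
from h import *
F=[]
for i in range(4): snapshot('scene'); F.append(ctrl.get_obs()['force'][2])
print(np.round(F,1))
E
python3 st.py j
```

```text
tool_pos: [0.5642, -0.1504, 0.2136]
orientation: [-180.0, 0.0, -167.9]
force: [-0.4, -0.6, -2.3]
[-2.  -1.4 -1.4 -1.6]
tool_pos: [0.5645, -0.1505, 0.212]
orientation: [-180.0, 0.1, -167.9]
force: [-0.6, -0.0, 3.7]
[3.7 4.8 4.5 4.9]
[-0.445 -0.445] neck 0.4 3.7 -239.0 23.7833 F [ 0.  -0.6  6.1] M [-0.05 -0.19 -0.03]
```

View pics/jv.png

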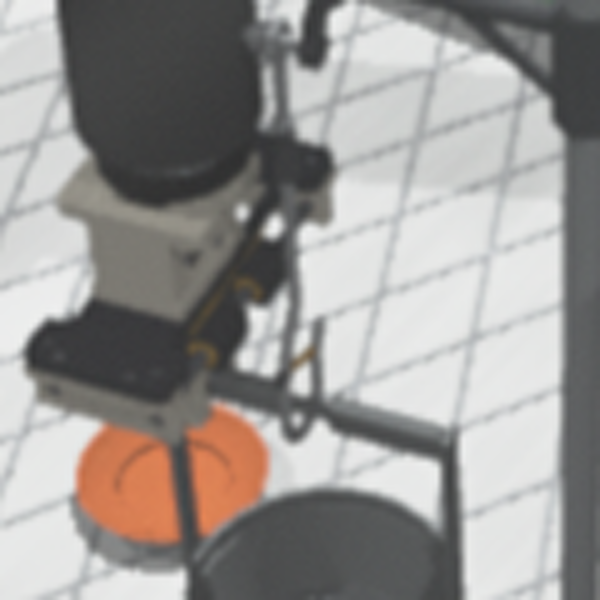

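```bash
python3 -m creep '[[0,0,-0.004,0,0],[0,0,-0.008,0,0],[0,0,-0.01,0,0],[0,0,-0.01,0,0],[0,0,-0.01,0,0],[0,0,-0.01,0,0],[0,0,-0.01,0,0],[0,0,-0.01,0,0]]' | sed -n 2,4p
python3 - <<'E'
from h import *
F=[]
for i in range(6): snapshot('scene'); F.append(ctrl.get_obs()['force'])
print(np.round(F,1),ctrl.get_obs()['moment'])
E
```

```text
tool_pos: [0.5641, -0.1504, 0.2124]
orientation: [180.0, -0.0, -167.9]
force: [0.6, -0.0, 1.1]
[[ 0.8 -0.5  2.3]
 [ 0.2  0.5  1.4]
 [ 0.6  0.1  2. ]
 [-0.1  0.8  1.3]
 [ 0.7 -0.1  2.1]
 [-0.4 -0.8  0.3]] [ 0.00673357 -0.19635491 -0.01966106]
```

```bash
python3 -m creep '[[0,0,-0.002,0,0],[0,0,-0.005,0,0],[0,0,-0.005,0,0],[0,0,-0.005,0,0],[0,0,-0.005,0,0],[0,0,-0.005,0,0],[0,0,-0.005,0,0],[0,0,-0.005,0,0]]' | sed -n 2,4p
python3 - <<'E'
from swing import *
F=[]
for i in range(5): s=snap('scene','k0'); F.append(ctrl.get_obs()['force'])
print(np.mean(F,0).round(2),ctrl.get_obs()['clock'])
big=cv2.resize(s['img'],None,fx=8,fy=8,interpolation=cv2.INTER_CUBIC)
def Q(p): return tuple(map(int,((proj(s,p)[0]+.5)*8-.5)))
for z in np.arange(-.1,-.261,-.02):
    for y in(-.02,-.01,0,.01,.02,.03): cv2.circle(big,Q(hk(0,y,z)),2,(0,0,255) if y else (0,255,0),-1)
q=Q(hk(0,0,-.18)); cv2.imwrite('pics/k2.png',big[q[1]-300:q[1]+300,q[0]-300:q[0]+300])
E
```

```text
tool_pos: [0.564, -0.1504, 0.2129]
orientation: [180.0, -0.0, -167.9]
force: [1.2, -0.3, -1.2]
[ 0.34 -0.17 -1.08] 25.6667
```

View pics/k2.png

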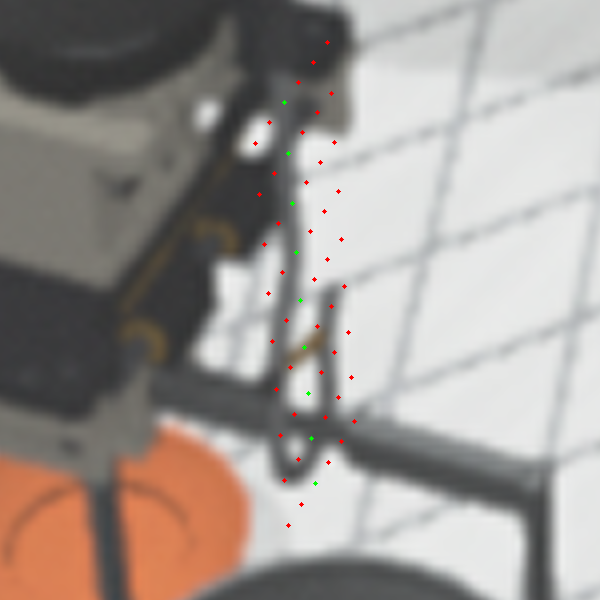

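```bash
python3 -m creep '[[0,0,0.001,0,0],[0,0,0.002,0,0],[0,0,0.003,0,0],[0,0,0.003,0,0],[0,0,0.003,0,0],[0,0,0.003,0,0],[0,0,0.003,0,0],[0,0,0.003,0,0]]' | sed -n 2,4p
python3 - <<'E'
from swing import *
F=[]
for i in range(6): s=snap('scene','k1'); F.append(ctrl.get_obs()['force'])
t=snap('top','k1t')
print(np.mean(F,0).round(2),ctrl.get_obs()['clock'])
cv2.imwrite('pics/k3.png',np.hstack([cv2.resize(s['img'][190:350,230:390],(400,400)),cv2.resize(t['img'][140:300,300:460],(400,400))]))
E
```

```text
tool_pos: [0.5642, -0.1504, 0.2128]
orientation: [-180.0, 0.0, -167.9]
force: [-0.3, 0.1, 0.7]
[ 0.21  0.09 -0.22] 26.6833
```

View pics/k3.png

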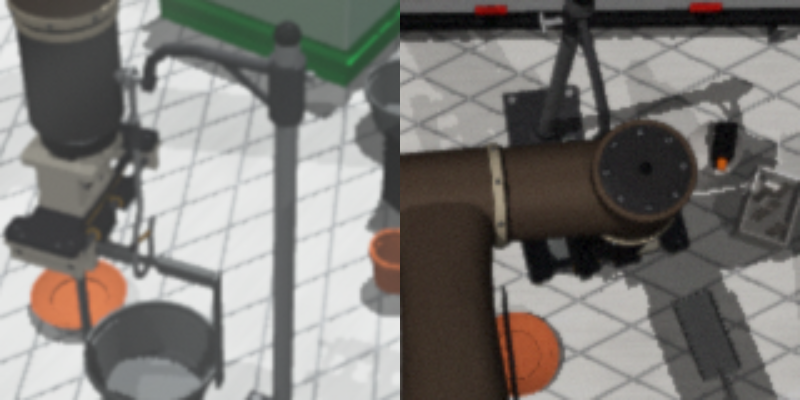

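```bash
python3 -m creep '[[0,0,0,0,13],[0,0,0,0,15],[0,0,0,0,17],[0,0,0,0,20],[0,0,0,0,24],[0,0,0,0,28],[0,0,0,0,34],[0,0,0,0,40]]'
python3 - <<'E'
from swing import *
s=snap('scene','l1')
cv2.imwrite('pics/l1a.png',cv2.resize(s['img'][190:350,230:390],(600,600),interpolation=cv2.INTER_CUBIC))
E
```

```text
clock: 27.35
tool_pos: [0.5642, -0.1504, 0.2128]
orientation: [-180.0, 0.0, -167.9]
force: [-0.1, 0.1, 0.2]
opening: 0.0353
```

View pics/l1a.png

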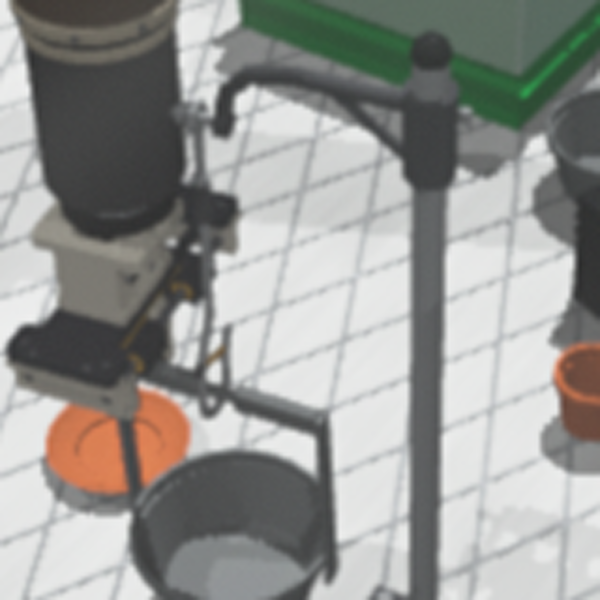

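Released, and it hangs quietly. I'll open a little further, lift straight up over the bar, then back off.

```bash
python3 -m creep '[[0,0,0,0,44],[0,0,0,0,50],[0,0,-0.03,0,54],[0,0,-0.08,0,54],[0,0,-0.14,0,54],[0,0,-0.2,0,54],[0,0,-0.27,0,54],[0,0,-0.34,0,54]]' | sed -n 2,5p
python3 -m creep '[[0.03,0,-0.07,0,54],[0.08,0,-0.14,0,54],[0.15,0,-0.2,0,54],[0.24,0,-0.25,0,54],[0.35,0,-0.28,0,54],[0.47,0,-0.3,0,54],[0.6,0,-0.3,0,54],[0.7,0,-0.3,0,54]]' | sed -n 2,5p
python3 -m creep '[[0.12,0,0,0,54],[0.24,0,0,0,54],[0.36,0,0,0,54],[0.46,0,0,0,54],[0.54,0,0,0,54],[0.6,0,0,0,54],[0.6,0,0,0,54],[0.6,0,0,0,54]]' | sed -n 2,5p
python3 - <<'E'
from film import *
t,th,sc=film('n',12); print(th,sc.astype(int),ctrl.get_obs()['clock'])
s=load('n11');cv2.imwrite('pics/n1.png',cv2.resize(s['img'][190:350,230:390],(600,600),interpolation=cv2.INTER_CUBIC))
snap('top','n_t')
E
```

```text
tool_pos: [0.5643, -0.1504, 0.2478]
orientation: [-180.0, 0.0, -167.9]
force: [0.6, 0.8, 0.3]
opening: 0.0542
tool_pos: [0.4938, -0.1654, 0.2768]
orientation: [180.0, 0.0, -167.9]
force: [-1.2, -0.7, -0.3]
opening: 0.0539
tool_pos: [0.4371, -0.1777, 0.277]
orientation: [-180.0, 0.0, -167.9]
force: [-0.2, -0.2, -0.5]
opening: 0.054
[-0.025 -0.025 -0.025 -0.025 -0.025 -0.025 -0.025 -0.025 -0.03  -0.03
 -0.03  -0.03 ] [-333 -334 -333 -333 -333 -334 -334 -333 -334 -334 -335 -336] 30.0
```

View pics/n1.png

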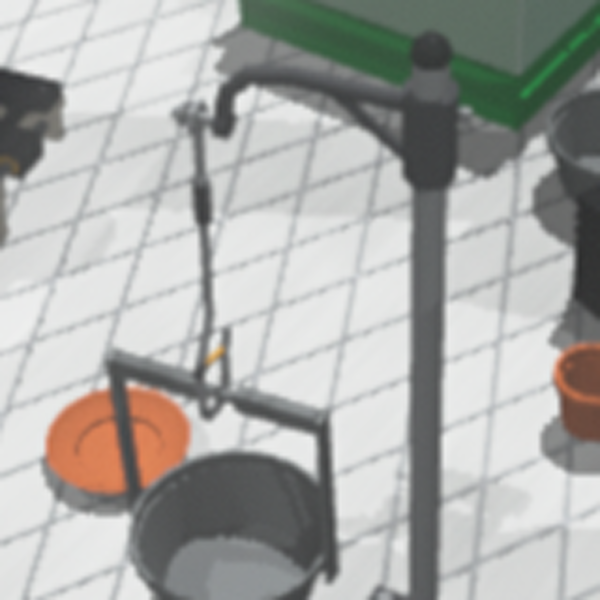

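View pics/n_t.png

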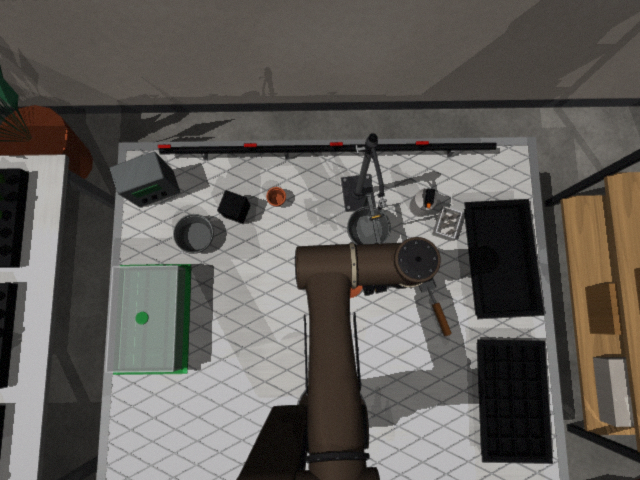

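Run:
```python
from film import *
t,th,sc=film('p',10); print(th,ctrl.get_obs()['clock'])
s=load('p09')
big=cv2.resize(s['img'],None,fx=12,fy=12,interpolation=cv2.INTER_CUBIC)
def Q(p): return tuple(map(int,((proj(s,p)[0]+.5)*12-.5)))
q=Q(hk(0,0,-.215)); cv2.imwrite('pics/p1.png',big[q[1]-300:q[1]+300,q[0]-350:q[0]+350])
d=np.abs(load('p09')['img'].astype(int)-load('n00')['img']).max(2); d2=d[200:360,250:370]; print('motion diff max',d2.max(),(d2>40).sum())
```

```text
[-0.03  -0.03  -0.03  -0.03  -0.03  -0.03  -0.03  -0.03  -0.03  -0.025] 30.55
motion diff max 38 0
```

View pics/p1.png

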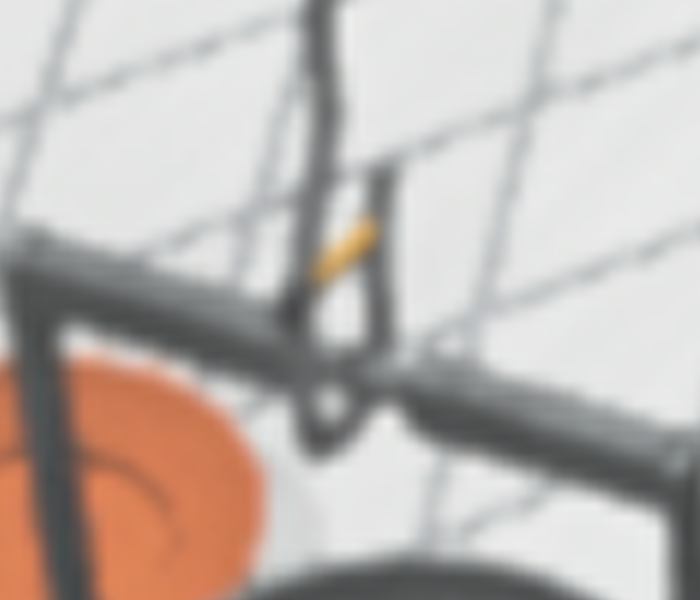

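Run:
```python
from swing import *
s=load('p09');T=load('n_t')
tp=np.array([.5642,-.1504,.2128]); a=np.radians(12.1); d=np.array([np.cos(a),np.sin(a),0]); n=np.array([-np.sin(a),np.cos(a),0])
N=tp+[0,0,.0185]+.061*d
for cam,fn,o in((s,'q1',(0,-20)),(T,'q2',(0,0))):
    big=cv2.resize(cam['img'],None,fx=8,fy=8,interpolation=cv2.INTER_CUBIC)
    def Q(p): return tuple(map(int,((proj(cam,p)[0]+.5)*8-.5)))
    def ln(p,q,c): cv2.line(big,Q(p),Q(q),c,1)
    for sg in(-1,1):
        ln(N+sg*.014*d+[0,0,.009],N+sg*.079*d+[0,0,.009],(0,0,255)); ln(N+sg*.079*d,N+sg*.075*d-[0,0,.14],(0,0,255))
    c=N-[0,0,.135]; P=[Q(c+.075*(np.cos(u)*d+np.sin(u)*n)) for u in np.linspace(0,6.3,90)]
    cv2.polylines(big,[np.array(P).reshape(-1,1,2)],False,(0,255,0),1)
    q=Q(N-[0,0,.07]); cv2.imwrite('pics/%s.png'%fn,big[max(q[1]-300,0):q[1]+300,q[0]-350:q[0]+350])
```

```text
(no output)
```

View pics/q1.png

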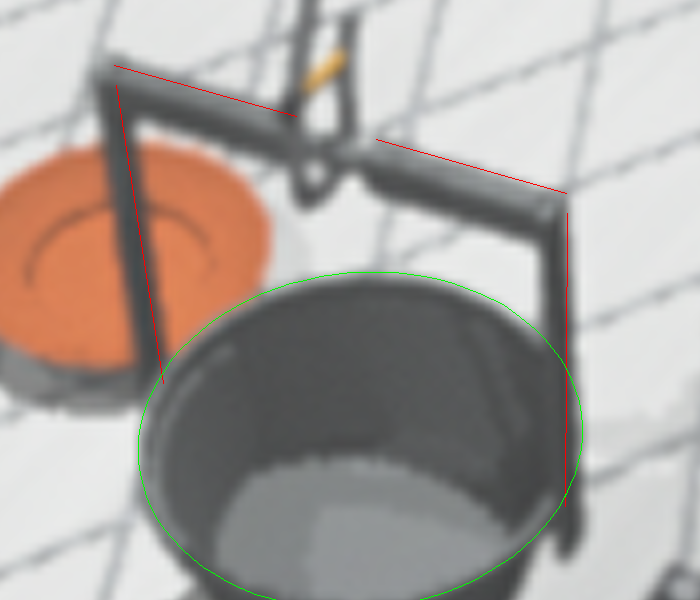

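View pics/q2.png

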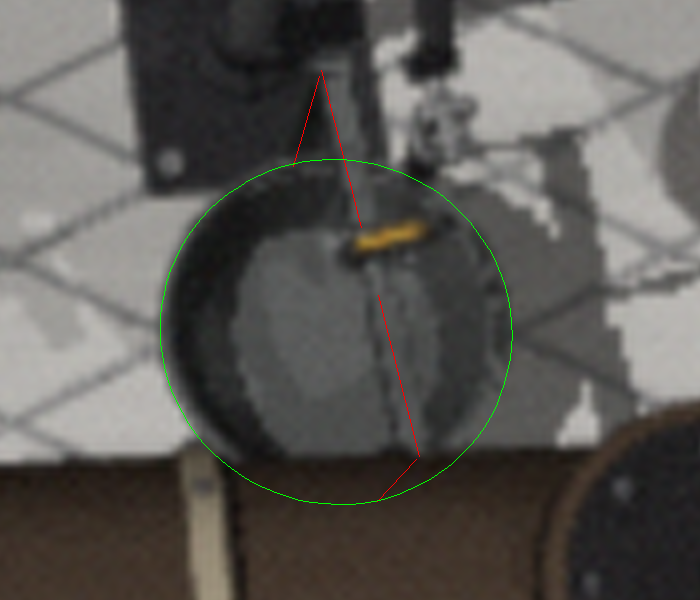

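The planter hangs motionless (no change over about 1 s of frames) and the latch is shut above the neck. The saucer is still at (261,308) in the scene view, and the gripper is well clear. Handing in.

```bash
python3 -c "
from plant import workorder,ctrl
print(workorder.close_job(), ctrl.get_obs()['clock'])"
```

```text
the job is handed in; nothing more can be done
the job is handed in; nothing more can be done
```

The planter is hanging on the drop hook with the latch shut above it, and I handed the job in at about 30.6 s of the 72 s allowed.

**What I did:**
- I pinched the planter by the robot-side grip, about 62 mm from the neck.
- I followed the swinging hook (±0.29 rad by then) to the far end of its swing, so the neck met the shank at low relative speed.
- I eased the hook back until it stayed still for 0.5 s, slid the neck down the shank and pressed it past the latch.
- I lowered the planter until the wrist force was about 0 N, opened the gripper, and backed straight off.

**What the last checks showed:**
- **Stillness:** the hook and planter showed no motion over about 1 s of frames after release.
- **Latch:** it is visibly shut above the neck.
- **Forces:** the highest reading at the wrist was about 6 N on first touching the seat, which is about 8 N on the hook. Forces were only read at the end of each move and at pictures, so a brief peak in between could have been missed.
- **Bystanders:** those visible look unmoved. The saucer was checked by its position in the scene view, the others by eye in the top view.

**What did not match exactly:**
- **Lean:** the loaded hook leans about 0.03 rad from plumb. I take this to be its bowl sitting off-centre.
- **Level:** the planter's bar looks about 1° off level, which is near the limit of what the pictures can resolve.
- **Depth:** the neck came to rest within about 3.5 mm of my image estimate of fully home. The only evidence that it is truly seated is the firm contact when lowering, because the pictures could not settle it.

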